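Load the parts cassette and hold it unlatched above its dock

TASK

Gently set the small glass dish upright into the well of the aluminium parts cassette while the cassette is latched in its black dock. Then squeeze the cassette's two upright side catches towards each other with the fingers to unlatch it, lift it straight out with the dish still in it, and finish while holding it level by the squeezed catches, about 10 cm above its seat in the dock. Leave the plaster arch model and the two jars alone.

Things in the scene. Friction and masses are not known exactly. Their poses are not given: they have to be found in the camera images.
- dock: Fixed dock: black base plate 100 (x) x 110 (y) x 6 mm with a steel bracket at +y and at -y whose inward lip holds a catch down. Lips: inner edges at y = +-34.5 mm, outer faces +-45 mm, x +-16 mm, top 24.5 mm above the worktop: keep fingertips above. Origin: centre of underside, on the worktop; z up. Stands left or right, turned up to 0.45 rad; same after a half turn.
- cassette: Loose aluminium cassette, about 0.2 kg with catches, latched in the dock, axes parallel to the dock's. Origin: centre of underside, 6 mm above the worktop when seated. Floor plate 64 (x) x 41 (y) x 4 mm. A grey catch plate stands along the +y side (catch_left) and the -y side (catch_right), 22 mm wide in x, top 56 mm above the origin; outer faces 66 mm apart, 51 mm when squeezed.
- well (a point): Centre of the floor of the cassette's open well, 4 mm above the cassette's origin. Inside 46 (x) x 37 (y) mm; thin walls, 10 mm high above this floor. Set the dish here with the fingers at its +x and -x sides (cassette axes): the catches stand in the way at +y and -y.
- catch_left_pad (a point): Centre of the ribbed outer face of the +y catch (4.5 mm thick), 33 mm from the cassette's middle plane at rest, 44 mm above the cassette's origin: press towards -y of the cassette. A barb at the catch's foot sits 1.5 mm below the dock's lip, so the cassette lifts only with both catches squeezed; squeezed fully, each barb clears its lip by 4 mm.
- catch_right_pad (a point): Centre of the ribbed outer face of the -y catch, the mirror image of catch_left: press towards +y of the cassette.
- catch_left (a joint): Travel of the +y catch inward, m: 0 at rest, 0.0075 fully squeezed (stop). Spring: 3.5 N to start, 6 N at the stop; springs back when let go. A 30 N grip squeezes both fully and carries the cassette.
- catch_right (a joint): Travel of the -y catch inward, same values and spring as catch_left.
- dappen_dish: Small glass dappen dish, hourglass shape, round, 33 mm across and 27 mm high, about 50 g, standing loose on the worktop on the other side from the dock. Origin: centre of the underside; z up. Can be gripped round the rim as a 33 mm cylinder. On the way from one side to the other, a tall grey pressure pot stands at the back, its front 0.60 m ahead of the robot: swing across in front of it.
- arch_light: off-white plaster dental arch model, 50x61x31 mm, loose, on the robot's right. Origin: centre of underside. Bystander, leave alone.
- paste_jar: white round jar with white lid, 51 mm diameter, 46 mm high, loose, on the robot's left. Origin: centre of underside. Bystander, leave alone.
- wax_jar: round jar with black lid, 42 mm diameter, 36 mm high, loose, on the robot's left behind the white jar. Origin: centre of underside. Bystander, leave alone.
Things that resemble listed ones, but are neither listed nor needed, are in the scene too. Leave any turquoise look-alike of the dappen_dish alone.

How it is judged:
By the outcome, as a careful person would: the job done as asked, in the order asked, and still so for the second after the job is handed in, while the arm keeps its last pose, push and grip.
It also fails if it takes over 54 s, if anything falls off the work surface, if the arm or the gripper's body presses on something with over 40 N, if the wrist force passes 120 N, or if a joint passes its speed limit or range.

ROBOT

A 7-joint arm with a two-finger parallel gripper is mounted at the origin on a cart in front of the work surface, level with it; the furniture and walls round the work are solid. World frame = base frame: x ahead of the robot, y to its left, z up, the work surface at z = 0. Lengths are in mm, angles in rad, forces in N, time in s.
With the tool pointing down it reaches from about 400 to 875 mm from the base axis. Payload 4.4 kg.
Tool frame: the origin (TCP) lies at the very end of the fingers, on their centre line; the grasp point (between the pads) lies ctrl.grip_point_offset behind it (ctrl.grip_point_offset is the distance from the TCP to the grasp point, in mm); z points along the fingers, y is the line along which they close (so a half turn about z gives the same grasp; the last joint's range is limited). The gripper opens to 85 mm and grips with 20 to 120 N. Pads are 22 mm wide; open, the fingers measure 114 mm over their backs; the gripper's body (76 mm by 85 mm) begins 54 mm behind the grasp point. The pads swing forward as they close: fully open they stand 13 mm farther back than shut.
Start: joints at [1.066, 0.628, 0.038, 1.517, -0.027, 0.996, -0.02], TCP at [276.183, -588.422, 231.313] pointing down, gripper open.
Joint ranges: [-3.06, 3.06], [-0.37, 2.12], [-1.25, 1.32], [0.18, 2.47], [-1.1, 4.24], [0.23, 1.98], [-2.94, 2.94]. Speed limits (rad/s): [2.57, 2.57, 3.14, 3.14, 3.14, 3.14, 3.14].

INTERFACE

Orientations are given as [roll, pitch, yaw] about the fixed x, y, z axes, in that order (R = Rz(yaw) Ry(pitch) Rx(roll)).
In Python, from cell import read_state, cams, ctrl, models gives the robot as it stands. The module is installed in compiled form; this text tells all that it offers.
- The arm moves only by the tool inch_along, called after "Request:" as name(argument=value, ...), one argument or row to a line, values as JSON. Schema: {"type":"object","properties":{"plan":{"type":"array","items":{"type":"array","items":{"type":"number"},"minItems":7,"maxItems":7},"minItems":1,"maxItems":12},"only":{"type":"string"},"quiet":{"type":"boolean"},"lines":{"type":"string"}},"required":["plan"],"additionalProperties":false}. plan is a list of rows, 1 to 12 of them, each of 7 numbers: dx, dy, dz in shares of the most that a row can go, 1 being 50 mm, then a rotation vector rx, ry, rz in a scale on which 1.0 is 4 rad, then the finger opening in mm; each row shifts and turns the commanded pose from where the row before left it, along the tool's axes as they then stand; what a row does not reach is not made up. A row lasts 1/10 s, in which the tool goes at most 50 mm and 0.15 rad, less where a joint would pass 70% of its speed; a pose out of reach is approached as far as the arm can. The fingers move at their own pace and stop on an object; the grip force is fixed at half the most. Time passes only in rows, so rows that do not move let the fingers close. The tool returns the time, the measured TCP pose, the force, the opening and the grip force at its end. only (a regular expression) keeps the lines of the reply that match it, lines (a string "A,B") keeps lines A to B, and quiet returns only ok. No shift or turn number may pass 1 either way. Input that does not fit is refused with a message, and nothing moves.
- read_state(): the state, without advancing time (a new reading comes with each control period).
- cams.get_image(name): name is "scene" or "top" or "wrist"; returns (picture, depth): 384x512x3 uint8, blue, green, red; 384x512 float32, mm along the optical axis (not along the pixel's ray), 0 where there is no reading.
- cams.calibration(name): a dict with "fx", "fy", "cx", "cy" (pixels), "k1" (the pictures are not rectified: a ray, as slopes to the right and down, at radius r is drawn at 1 + k1 r^2 times it, then the intrinsics apply), "rvec" (rotation vector, rad) and "tvec" (3), from world to camera coordinates, as OpenCV has them; the wrist camera has in their place "hand_eye" (4x4, takes a point from camera to tool coordinates, whose origin is the TCP and whose axes are the flange's). Camera axes: x right, y down, z forward; pixel columns grow to the right and rows downward; lengths in mm; the calibration is good to about 2 mm. A picture is of the moment at which its call begins: read the wrist's pose just before it. calibration takes no time and is no camera call.
- ctrl.finish_job(): hands the job in; it is judged then, once.
Trained networks look in the newest picture that a camera, given by its name, has taken for a name from the list of things; names that differ only in an ending like _2 or _b are one class to them, and where a whole thing is asked for, a point or a joint stands for the part that bears it (a point fixed in the world has none). Each returns a list of dicts, best first, with "confidence" (0 to 1); they miss things now and then, are a little off and sometimes report something else, mostly with a low value. They report only what shows in the picture. A call takes as long as a camera call. They do not tell look-alikes from the thing itself.
- models.search_frame(thing, camera): "extent" ([left, top, right, bottom] in pixels, round what is visible of it).
- models.mark_of(thing, camera): "position" ([column, row] in pixels: a listed point, or the origin of a listed thing).
The state is a dict: "clock": time; "qpos": joint angles; "qd": joint speeds; "tau": joint torques, N m; "eef_pos": TCP position; "tool_rot": TCP orientation; "force": force on the tool from outside, world axes, zero at the start; "torque": the same for the moment, N m; "width": finger opening in mm; "gripper_force": force on a finger pad.
Only numpy, scipy, OpenCV 4.12 (cv2) and the standard library are available. Lean on these libraries where they do the work, as an engineer would, in place of code of your own. Each camera call takes 0.05 s, during which the arm holds its last target. There are 200 camera calls.

## Working session

There is one attempt and no reset: what is moved stays moved. The work goes in short steps, Python scripts to look and compute and a tool call to move; the robot and the scene stay as the last step left them, time stands still between calls to the robot, and variables do not carry over. Pictures are saved under pics/ and viewed, at most 10 in all, crops included, and the job is handed in when it is done.

```bash
mkdir -p pics
```

Create h.py:
```python
import numpy as np, cv2
from cell import read_state, cams, ctrl, models
from scipy.spatial.transform import Rotation as R
def c2w(name, st=None):
    c=cams.calibration(name)
    if name=="wrist":
        T=np.eye(4);T[:3,:3]=R.from_euler('xyz',st["tool_rot"]).as_matrix();T[:3,3]=st["eef_pos"]
        return T@np.array(c["hand_eye"])
    T=np.eye(4);T[:3,:3]=cv2.Rodrigues(np.array(c["rvec"],float))[0];T[:3,3]=np.ravel(c["tvec"]);return np.linalg.inv(T)
def rays(name,px):
    c=cams.calibration(name)
    p=(np.atleast_2d(px).astype(float)-[c["cx"],c["cy"]])/[c["fx"],c["fy"]]
    u=p.copy()
    for _ in range(15): u=p/(1+c["k1"]*(u**2).sum(1,keepdims=True))
    return np.c_[u,np.ones(len(u))]
def onplane(name,px,z,st=None):
    T=c2w(name,st);d=rays(name,px)@T[:3,:3].T
    return T[:3,3]+d*((z-T[2,3])/d[:,2])[:,None]
def cloud(name,depth,st=None):
    v,u=np.nonzero(depth>0);px=np.c_[u,v]
    T=c2w(name,st);return (rays(name,px)*depth[v,u][:,None])@T[:3,:3].T+T[:3,3],px
```

Run:
```python
from h import *
print(ctrl.grip_point_offset, read_state())
for n in("scene","top"):
    im,d=cams.get_image(n);cv2.imwrite(f"pics/{n}0.png",im);np.savez(f"{n}0.npz",im=im,d=d)
    print(n,c2w(n)[:3,3])
    for t in("dock","cassette","well","catch_left_pad","catch_right_pad","dappen_dish","arch_light","paste_jar","wax_jar"):
        print(t,[(round(m["confidence"],2),np.round(m["position"]).tolist(),np.round(onplane(n,m["position"],{"well":10,"cassette":6,"catch_left_pad":50,"catch_right_pad":50}.get(t,0))[0]).tolist()) for m in models.mark_of(t,n)[:3]])
```

```text
18.700000000000003 {'clock': 0.0, 'qpos': array([ 1.06617614,  0.62937557,  0.0384382 ,  1.51837434, -0.02700066,
        0.9963043 , -0.02000139]), 'qd': array([ 0.00106937,  0.00028709, -0.00061075,  0.00071556,  0.00048994,
        0.00054254, -0.00049863]), 'tau': array([-7.70268307e-04, -5.63392103e+01,  1.22562166e+00, -1.93446583e+01,
        1.09174498e-02,  1.06605070e-02,  1.07577119e-05]), 'eef_pos': array([ 275.92515462, -587.82761285,  230.36792602]), 'tool_rot': array([-3.13964919e+00,  2.46768085e-05,  4.38821352e-01]), 'force': array([ 0.2523418 , -0.61040066,  0.20735896]), 'torque': array([0.00661773, 0.01320138, 0.05540093]), 'gripper_force': 0.0, 'width': 85.40116663642785}
scene [ 659.86430072 -508.75179551  852.81366856]
dock [(0.91, [252.0, 163.0], [458.0, 152.0, 0.0])]
cassette [(0.78, [252.0, 162.0], [457.0, 153.0, 6.0])]
well [(0.77, [250.0, 162.0], [452.0, 148.0, 10.0])]
catch_left_pad [(0.55, [260.0, 145.0], [468.0, 185.0, 50.0])]
catch_right_pad [(0.47, [248.0, 159.0], [453.0, 124.0, 50.0])]
dappen_dish [(0.72, [203.0, 263.0], [441.0, -190.0, 0.0]), (0.46
[... 155 characters left out ...]
wax_jar [(0.4, [305.0, 124.0], [568.0, 363.0, -0.0])]
top [ 319.65705795   23.55967303 1071.47326616]
dock [(0.62, [211.0, 217.0], [463.0, 157.0, 0.0])]
cassette [(0.95, [212.0, 223.0], [445.0, 153.0, 6.0])]
well [(0.78, [211.0, 220.0], [454.0, 155.0, 10.0])]
catch_left_pad [(0.56, [197.0, 215.0], [462.0, 188.0, 50.0])]
catch_right_pad [(0.5, [220.0, 221.0], [446.0, 127.0, 50.0])]
dappen_dish [(0.65, [324.0, 196.0], [528.0, -161.0, 0.0]), (0.46, [335.0, 222.0], [453.0, -191.0, 0.0])]
arch_light [(0.68, [382.0, 188.0], [553.0, -332.0, 0.0]), (0.39, [207.0, 220.0], [454.0, 167.0, 0.0])]
paste_jar [(0.6, [132.0, 217.0], [461.0, 381.0, 0.0])]
wax_jar [(0.55, [137.0, 182.0], [565.0, 376.0, 0.0])]
```

View pics/top0.png

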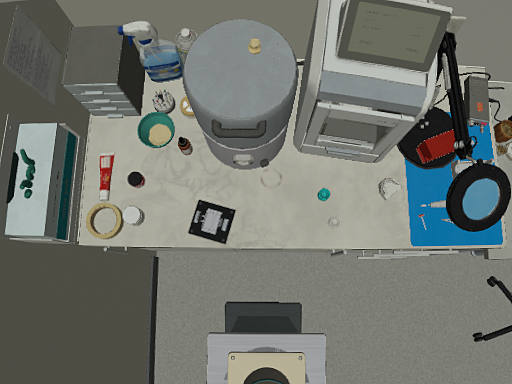

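View pics/scene0.png

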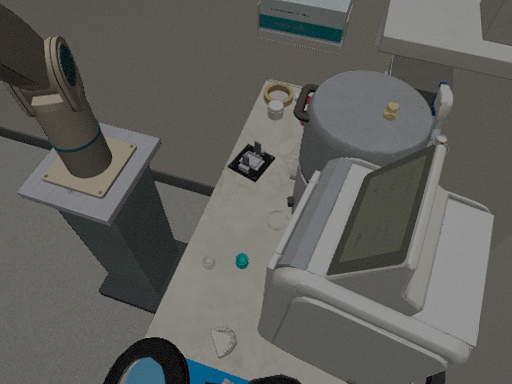

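The top view shows the dock at about (212,221), the clear dish at (334,222) and the turquoise look-alike at (324,195). The scene view agrees, with the dish at (208,262). I'll move above the clear dish.

The rows are not in the units I measure in: shifts go in shares of 50 mm and turns go in shares of 4 rad. I convert before sending: 26 mm is 0.52, -24 mm is -0.48.

Request:
inch_along(
  plan=[
    [0.52,-0.48,0,0,0,0,85],
    [0.52,-0.48,0,0,0,0,85],
    [0.52,-0.48,0,0,0,0,85],
    [0.52,-0.48,0,0,0,0,85],
    [0.52,-0.48,0,0,0,0,85],
    [0.52,-0.48,0,0,0,0,85],
    [0.52,-0.48,0,0,0,0,85],
    [0.52,-0.48,0,0,0,0,85],
    [0.52,-0.48,0,0,0,0,85],
    [0.52,-0.48,0,0,0,0,85],
    [0.52,-0.48,0,0,0,0,85],
    [0.52,-0.48,0,0,0,0,85],
  ],
)

```text
clock: 2.2
eef_pos: [436.8, -193.9, 231.6]
tool_rot: [3.141, -0.001, 0.439]
force: [0.3, 0.1, -0.1]
width: 85.0
gripper_force: 0.0
```

Run:
```python
from h import *
print(cams.calibration("wrist")["hand_eye"],cams.calibration("wrist")["fx"])
st=read_state();print(st["eef_pos"],st["tool_rot"],st["qpos"])
im,d=cams.get_image("wrist");cv2.imwrite("pics/w1.png",im)
for t in("dappen_dish",):
    print(t,[(round(m["confidence"],2),np.round(m["position"]).tolist(),np.round(onplane("wrist",m["position"],0,st)[0]).tolist()) for m in models.mark_of(t,"wrist")[:3]])
    print([(m["confidence"],m["extent"]) for m in models.search_frame(t,"wrist")])
# dock from top
z=np.load("top0.npz");P,px=cloud("top",z["d"])
im0=z["im"]; g=im0[px[:,1],px[:,0]].max(1)
m=(g<60)&(P[:,2]<25)&(abs(P[:,0]-455)<90)&(abs(P[:,1]-155)<90)
print(m.sum(),np.median(P[m],0)); print(cv2.minAreaRect(onplane("top",px[m],6)[:,:2].astype(np.float32)))
```

```text
[[-3.13490085e-04 -9.60083118e-01 -2.79714690e-01  7.19800440e+01]
 [ 9.99999418e-01 -5.89835221e-04  9.03781405e-04  1.84194273e-01]
 [-1.03269085e-03 -2.79714244e-01  9.60082744e-01 -1.42794184e+02]
 [ 0.00000000e+00  0.00000000e+00  0.00000000e+00  1.00000000e+00]] 338.5426564706569
[ 436.81804122 -193.89035754  231.58913644] [ 3.14104148e+00 -5.23926446e-04  4.38650550e-01] [ 0.35429903  0.38411855  0.00641652  1.98288469 -0.00342764  0.7738391
 -0.76944819]
dappen_dish [(0.8, [264.0, 66.0], [534.0, -163.0, 0.0]), (0.65, [251.0, 144.0], [453.0, -186.0, 0.0])]
[(0.79, [247.3, 46.2, 278.1, 83.7]), (0.7, [236.8, 127.0, 269.2, 158.6])]
759 [446.20871986 151.86353676   5.70589206]
((451.87939453125, 154.84390258789062), (107.04728698730469, 97.00120544433594), 74.46288299560547)
```

View pics/w1.png

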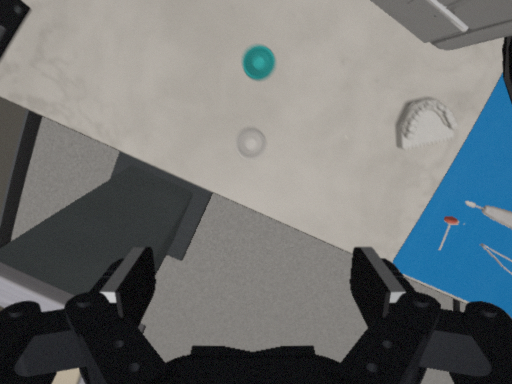

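The wrist view shows the clear dish at (251,143) and the turquoise one at (258,62). The dock yaw is about −0.27, with its centre near (452,155). I'll descend partway and measure the dish again.

Scaled: 31 mm is 0.62, 30 mm is 0.6.

Request:
inch_along(
  plan=[
    [0.08,0,0.6,0,0,0,85],
    [0.08,0,0.6,0,0,0,85],
    [0.08,0,0.6,0,0,0,85],
    [0.08,0,0.62,0,0,0,85],
    [0,0,0,0,0,0,85],
  ],
)

```text
clock: 2.85
eef_pos: [448.3, -188.6, 107.4]
tool_rot: [-3.137, 0.005, 0.438]
force: [-0.6, 0.6, -0.2]
width: 85.1
gripper_force: 0.0
```

Run:
```python
from h import *
st=read_state();print(st["eef_pos"],st["tool_rot"])
im,d=cams.get_image("wrist");cv2.imwrite("pics/w2.png",im)
for m in models.mark_of("dappen_dish","wrist")[:2]: print(m["confidence"],m["position"],onplane("wrist",m["position"],0,st)[0])
for m in models.search_frame("dappen_dish","wrist")[:2]:
    e=m["extent"];c=[(e[0]+e[2])/2,(e[1]+e[3])/2];print(e,onplane("wrist",c,13,st)[0],onplane("wrist",c,27,st)[0])
P,px=cloud("wrist",d,st)
m=(np.hypot(P[:,0]-453,P[:,1]+187)<35)&(P[:,2]>8)&(P[:,2]<40);Q=P[m];print(m.sum(),Q[:,2].max() if m.any() else 0,Q.min(0),Q.max(0))
T=Q[Q[:,2]>23];print(len(T),T.mean(0),(T.min(0)+T.max(0))/2,cv2.minEnclosingCircle(T[:,:2].astype(np.float32)))
```

```text
[ 448.29590167 -188.61893936  107.38493172] [-3.13725882  0.00513482  0.43759957]
0.75 [264.6, 71.3] [ 5.30768010e+02 -1.59514530e+02 -2.84217094e-14]
0.62 [253.4, 181.4] [ 4.54735813e+02 -1.86413410e+02 -2.84217094e-14]
[226.4, 163.8, 276.3, 210.7] [ 453.23344019 -185.47842782   13.        ] [ 456.85533423 -183.88536009   27.        ]
[242.3, 39.6, 292.5, 94.2] [ 533.27571388 -159.93073645   13.        ] [ 532.16548438 -159.848056     27.        ]
1713 28.56242215887599 [ 438.88516662 -201.44371649    8.07935413] [ 471.05334015 -169.26012622   28.56242216]
986 [ 454.63069622 -185.26110302   25.85066011] [ 454.96925338 -185.35192136   25.78314121] ((454.8118896484375, -185.39962768554688), 16.312837600708008)
```

View pics/w2.png

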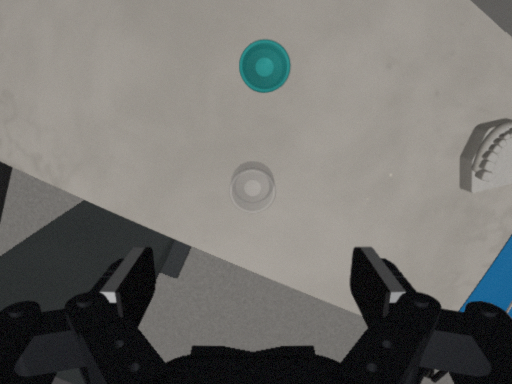

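The depth data puts the dish rim circle at (454.9, −185.4) with r = 16.3, which matches the 33 mm size given. I'll descend around it.

Request:
inch_along(
  plan=[
    [0.08,0,0.5,0,0,0,85],
    [0.06,0,0.5,0,0,0,85],
    [0,0,0.4,0,0,0,85],
    [0,0,0.2,0,0,0,85],
    [0,0,0,0,0,0,85],
    [0,0,0,0,0,0,85],
  ],
)

```text
clock: 3.6
eef_pos: [457.8, -186.0, 31.5]
tool_rot: [3.14, -0.001, 0.438]
force: [-0.5, -0.1, 0.1]
width: 85.4
gripper_force: 0.0
```

Scaled: 10 mm is 0.2, -2.4 mm is -0.048.

Request:
inch_along(
  plan=[
    [-0.048,-0.036,0.2,0,0,0,70],
    [0,0,0.19,0,0,0,60],
    [0,0,0,0,0,0,50],
    [0,0,0,0,0,0,20],
    [0,0,0,0,0,0,20],
    [0,0,0,0,0,0,20],
    [0,0,0,0,0,0,20],
    [0,0,0,0,0,0,20],
  ],
)

```text
clock: 4.4
eef_pos: [454.3, -184.8, 11.0]
tool_rot: [3.141, -0.0, 0.439]
force: [0.2, 0.6, 2.8]
width: 29.5
gripper_force: 59.5
```

Scaled: -40 mm is -0.8, -30 mm is -0.6.

Request:
inch_along(
  plan=[
    [0,0,-0.2,0,0,0,20],
    [0,0,-0.4,0,0,0,20],
    [0,0,-0.8,0,0,0,20],
    [0,0,-0.8,0,0,0,20],
    [0,0,-0.6,0,0,0,20],
    [0,0,0,0,0,0,20],
  ],
)

```text
clock: 5.0
eef_pos: [456.8, -185.8, 155.1]
tool_rot: [3.135, -0.006, 0.439]
force: [1.1, -0.1, -0.8]
width: 30.1
gripper_force: 59.4
```

Run:
```python
from h import *
st=read_state();print(st["eef_pos"],st["width"],st["force"])
im,d=cams.get_image("wrist")
cv2.imwrite("pics/w3.png",cv2.resize(im[200:384,100:412],None,fx=2,fy=2))
print([(m["confidence"],m["extent"]) for m in models.search_frame("dappen_dish","wrist")])
```

```text
[ 456.77215666 -185.79540505  155.13084202] 30.076256369147433 [ 1.07825515 -0.09851689 -0.79561732]
[(0.9, [216.4, 212.5, 289.4, 301.2]), (0.66, [241.3, 65.9, 281.9, 108.1])]
```

View pics/w3.png

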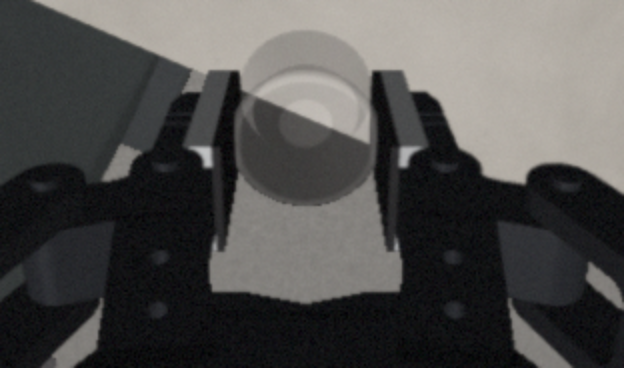

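The dish is held level between the pads (centre about (305,130) in the crop). I'll turn the tool to yaw 1.30, then swing across in front of the pot and stop short of the dock for a look.

Scaled: -5 mm is -0.1, -0.141 rad / 4 = -0.0353.

Request:
inch_along(
  plan=[
    [0,0,-0.1,0,0,-0.03,20],
    [0,0,-0.1,0,0,-0.03,20],
    [0,0,-0.1,0,0,-0.03,20],
    [0,0,-0.1,0,0,-0.03,20],
    [0,0,-0.1,0,0,-0.03,20],
    [0,0,-0.1,0,0,-0.03,20],
    [0,0,0,0,0,-0.0353,20],
  ],
)

```text
clock: 5.8
eef_pos: [453.4, -184.5, 179.8]
tool_rot: [-3.139, -0.0, 1.305]
force: [0.5, -0.1, -0.6]
width: 29.5
gripper_force: 59.4
```

Request:
inch_along(
  plan=[
    [0.3,-0.12,0,0,0,0,20],
    [0.5,-0.2,0,0,0,0,20],
    [0.6,-0.24,0,0,0,0,20],
    [0.6,-0.24,0,0,0,0,20],
    [0.6,-0.24,0,0,0,0,20],
    [0.6,-0.24,0,0,0,0,20],
    [0.6,-0.24,0,0,0,0,20],
    [0.5,-0.2,0,0,0,0,20],
    [0.3,-0.12,0,0,0,0,20],
    [0.14,-0.06,0,0,0,0,20],
    [0,0,0,0,0,0,20],
    [0,0,0,0,0,0,20],
  ],
)

```text
clock: 7.0
eef_pos: [425.7, 68.0, 180.3]
tool_rot: [-3.14, 0.001, 1.299]
force: [0.7, -0.3, -0.3]
width: 30.0
gripper_force: 59.4
```

Run:
```python
from h import *
st=read_state();print(st["eef_pos"],st["tool_rot"],st["width"],st["qpos"])
im,d=cams.get_image("wrist");cv2.imwrite("pics/w4.png",im);np.savez("w4.npz",im=im,d=d,p=st["eef_pos"],r=st["tool_rot"])
for t,z in(("dock",0),("cassette",6),("well",10),("catch_left_pad",50),("catch_right_pad",50)):
    for m in models.mark_of(t,"wrist")[:2]: print(t,round(m["confidence"],2),m["position"],onplane("wrist",m["position"],z,st)[0])
P,px=cloud("wrist",d,st)
near=(abs(P[:,0]-452)<90)&(abs(P[:,1]-155)<90)
for lo,hi,n in((57,67,"catch tops"),(4,9,"plate"),(18,23,"walls"),(23,27,"lips")):
    m=near&(P[:,2]>lo)&(P[:,2]<hi);Q=P[m];
    if len(Q)>5:print(n,len(Q),np.median(Q[:,2]),cv2.minAreaRect(Q[:,:2].astype(np.float32)))
    if n=="catch tops":
        _,lab,c=cv2.kmeans(Q[:,:2].astype(np.float32),2,None,(3,20,.1),5,cv2.KMEANS_PP_CENTERS)
        for i in(0,1):print(c[i],cv2.minAreaRect(Q[lab[:,0]==i][:,:2].astype(np.float32)))
```

```text
[425.72922494  67.98976185 180.26112088] [-3.14042272e+00  1.10238034e-03  1.29875542e+00] 29.95183611576798 [-0.03488043  0.41501604 -0.25544608  2.14932994  0.1824099   0.59862565
 -0.6928867 ]
cassette 0.67 [258.8, 71.5] [456.43356091 153.59213134   6.        ]
well 0.92 [258.8, 69.1] [456.84399419 155.35403722  10.        ]
catch_left_pad 0.68 [259.6, 21.5] [465.23965192 186.27125307  50.        ]
catch_right_pad 0.49 [254.8, 109.7] [444.24311714 124.11237015  50.        ]
catch tops 406 61.88903448588607 ((454.298828125, 154.92002868652344), (65.8503646850586, 21.226924896240234), 74.81978607177734)
[446.15457 125.4534 ] ((446.2754211425781, 125.33662414550781), (4.519688606262207, 21.229633331298828), 74.65316009521484)
[462.16483 184.38963] ((462.22528076171875, 184.52761840820312), (4.549006938934326, 21.022645950317383), 74.85223388671875)
plate 8500 6.184988477783776 ((454.2189636230469, 154.9879150390625), (109.92322540283203, 100.3831558227539), 74.34024810791016)
walls 529 19.929686596237445 ((454.14483642578125, 155.6124267578125), (89.29021453857422, 49.98991775512695), 75.34525299072266)
lips 754 24.716998723361854 ((454.0624084472656, 154.98562622070312), (90.11479949951172, 31.351768493652344), 74.47007751464844)
```

View pics/w4.png

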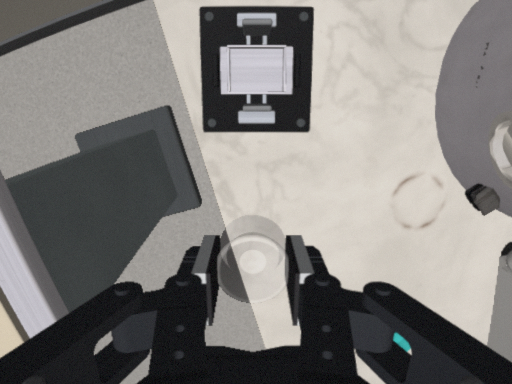

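Depth fits agree: the dock and cassette centre is at (454.2, 155.0) and the yaw is −0.266. The catch tops at 62 mm and the lips at 24.7 mm match the given sizes. Next I'll check where the dish sits in the hand.

Create hand.py:
```python
from h import *
def dish(st,d):
    P,px=cloud("wrist",d,st)
    M=R.from_euler('xyz',st["tool_rot"]).as_matrix();L=(P-st["eef_pos"])@M
    Q=L[(np.hypot(L[:,0],L[:,1])<24)&(abs(L[:,1])<14)&(L[:,2]<25)&(L[:,2]>-25)]
    top=np.percentile(Q[:,2],3);t=Q[Q[:,2]<top+3]
    print(len(Q),"top z",top,"rim x",t[:,0].min(),t[:,0].max(),"y",t[:,1].min(),t[:,1].max())
    print(np.histogram(Q[:,2],bins=10))
    for s in(-1,1):
        e=t[(t[:,0]*s>5)];print(s,e[:,2].mean())
```

Run:
```python
from hand import *
z=np.load("w4.npz");dish({"eef_pos":z["p"],"tool_rot":z["r"]},z["d"])
```

```text
4975 top z -16.564524161658806 rim x -16.223313735825425 16.214935183512164 y -13.999618278122473 13.981878873411157
(array([   1,   54, 1705, 1002,  784,  386,  149,  312,  361,  221]), array([-23.65735067, -20.31623589, -16.9751211 , -13.63400632,
       -10.29289153,  -6.95177675,  -3.61066196,  -0.26954718,
         3.07156761,   6.4126824 ,   9.75379718]))
-1 -15.355921709930907
1 -15.5073552525344
```

Scaled: 30 mm is 0.6, 25 mm is 0.5, -0.006 rad / 4 = -0.0015.

Request:
inch_along(
  plan=[
    [0.3,0.01,0,0,0,-0.0015,20],
    [0.5,0.02,0,0,0,0,20],
    [0.5,0.02,0.2,0,0,0,20],
    [0.36,0.02,0.4,0,0,0,20],
    [0.17,0.012,0.6,0,0,0,20],
    [0,0,0.5,0,0,0,20],
    [0,0,0.2,0,0,0,20],
    [0,0,0.1,0,0,0,20],
    [0,0,0,0,0,0,20],
    [0,0,0,0,0,0,20],
  ],
)

```text
clock: 8.3
eef_pos: [454.8, 156.2, 81.7]
tool_rot: [3.14, -0.001, 1.305]
force: [-0.0, 1.1, -1.2]
width: 30.2
gripper_force: 59.4
```

```bash
python3 -c "
from cell import *
s=read_state();print(s['eef_pos'],s['tool_rot'])"
```

```text
[454.77725961 156.15383777  81.69893795] [ 3.14021197e+00 -8.89531048e-04  1.30519918e+00]
```

Scaled: 20 mm is 0.4, 15 mm is 0.3.

Request:
inch_along(
  plan=[
    [-0.024,-0.006,0.3,0,0,0,20],
    [0,0,0.4,0,0,0,20],
    [0,0,0.2,0,0,0,20],
    [0,0,0.16,0,0,0,20],
    [0,0,0.06,0,0,0,20],
    [0,0,0,0,0,0,20],
    [0,0,0,0,0,0,20],
  ],
)

```text
clock: 9.0
eef_pos: [453.8, 155.3, 25.3]
tool_rot: [3.141, -0.001, 1.306]
force: [-0.0, 0.7, -1.1]
width: 29.9
gripper_force: 59.4
```

Run:
```python
from h import *
s=read_state();print(s['eef_pos'],s['tool_rot'],s['force'])
im,d=cams.get_image("wrist");cv2.imwrite("pics/w5.png",cv2.resize(im[180:384,100:412],None,fx=2,fy=2))
```

```text
[453.83607991 155.27250596  25.26333721] [ 3.14093115e+00 -5.34703940e-04  1.30570964e+00] [-0.01194337  0.69235079 -1.11035683]
```

View pics/w5.png

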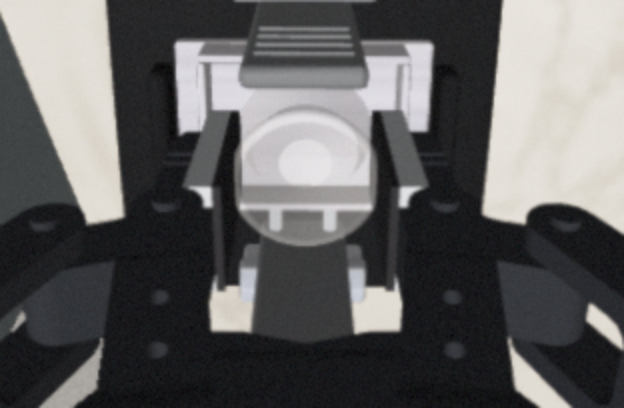

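The dish is centred between the catches, about 4 mm above the floor of the well. I'll lower it gently.

Scaled: 1 mm is 0.02, 0.5 mm is 0.01.

Request:
inch_along(
  plan=[
    [0,0,0.02,0,0,0,20],
    [0,0,0.02,0,0,0,20],
    [0,0,0.02,0,0,0,20],
    [0,0,0.01,0,0,0,20],
    [0,0,0,0,0,0,20],
    [0,0,0,0,0,0,20],
  ],
)

```text
clock: 9.65
eef_pos: [453.5, 155.2, 21.3]
tool_rot: [-3.142, 0.0, 1.306]
force: [0.8, 0.4, -0.2]
width: 29.8
gripper_force: 59.4
```

Scaled: 0.4 mm is 0.008.

Request:
inch_along(
  plan=[
    [0,0,0.008,0,0,0,20],
    [0,0,0,0,0,0,20],
    [0,0,0,0,0,0,20],
  ],
)

```text
clock: 9.95
eef_pos: [453.5, 155.2, 21.0]
tool_rot: [3.141, -0.0, 1.306]
force: [-0.6, -0.6, 2.0]
width: 29.8
gripper_force: 59.7
```

Request:
inch_along(
  plan=[
    [0,0,0.008,0,0,0,20],
    [0,0,0,0,0,0,20],
    [0,0,0,0,0,0,20],
  ],
)

```text
clock: 10.25
eef_pos: [453.5, 155.2, 21.0]
tool_rot: [3.141, -0.0, 1.306]
force: [-0.9, -0.5, 7.2]
width: 30.1
gripper_force: 60.2
```

Contact with the well floor is felt (7 N upward). I'll release by opening gradually, then rise.

Scaled: -0.3 mm is -0.006.

Request:
inch_along(
  plan=[
    [0,0,-0.006,0,0,0,32],
    [0,0,0,0,0,0,36],
    [0,0,0,0,0,0,42],
    [0,0,0,0,0,0,50],
    [0,0,0,0,0,0,50],
    [0,0,0,0,0,0,50],
  ],
)

```text
clock: 10.85
eef_pos: [453.4, 155.1, 20.8]
tool_rot: [-3.141, 0.0, 1.306]
force: [1.0, 0.1, 0.9]
width: 49.9
gripper_force: 0.0
```

Request:
inch_along(
  plan=[
    [0,0,-0.2,0,0,0,50],
    [0,0,-0.4,0,0,0,50],
    [0,0,-0.6,0,0,0,50],
    [0,0,-0.6,0,0,0,60],
    [0,0,-0.4,0,0,0,85],
    [0,0,0,0,0,0,85],
    [0,0,0,0,0,0,85],
  ],
)

```text
clock: 11.55
eef_pos: [453.6, 155.0, 131.4]
tool_rot: [3.14, -0.001, 1.306]
force: [-0.6, -0.3, -0.0]
width: 84.8
gripper_force: 0.0
```

Run:
```python
from h import *
st=read_state();print(st['eef_pos'],st['tool_rot'],st['qpos'])
im,d=cams.get_image("wrist");cv2.imwrite("pics/w6.png",cv2.resize(im[100:384,80:432],None,fx=2,fy=2))
P,px=cloud("wrist",d,st)
near=(abs(P[:,0]-454)<70)&(abs(P[:,1]-155)<70)
for lo,hi in((57,67),(31,42)):
    Q=P[near&(P[:,2]>lo)&(P[:,2]<hi)];print(len(Q),np.median(Q[:,2]),cv2.minAreaRect(Q[:,:2].astype(np.float32)))
    if lo==31:print(cv2.minEnclosingCircle(Q[(np.hypot(Q[:,0]-454,Q[:,1]-155)<20)][:,:2].astype(np.float32)))
```

```text
[453.64389335 154.98715206 131.41046122] [ 3.14049212e+00 -5.62317300e-04  1.30554708e+00] [-0.22391088  0.55360826 -0.23547821  2.0771196   0.24346187  0.53512104
 -0.90083876]
505 61.6626586751654 ((454.5105895996094, 155.83135986328125), (66.48355102539062, 21.71809959411621), 74.4522705078125)
1301 35.862311854532976 ((455.42694091796875, 157.0602264404297), (63.99750518798828, 31.71161460876465), 74.30306243896484)
((454.53839111328125, 154.65252685546875), 16.293582916259766)
```

View pics/w6.png

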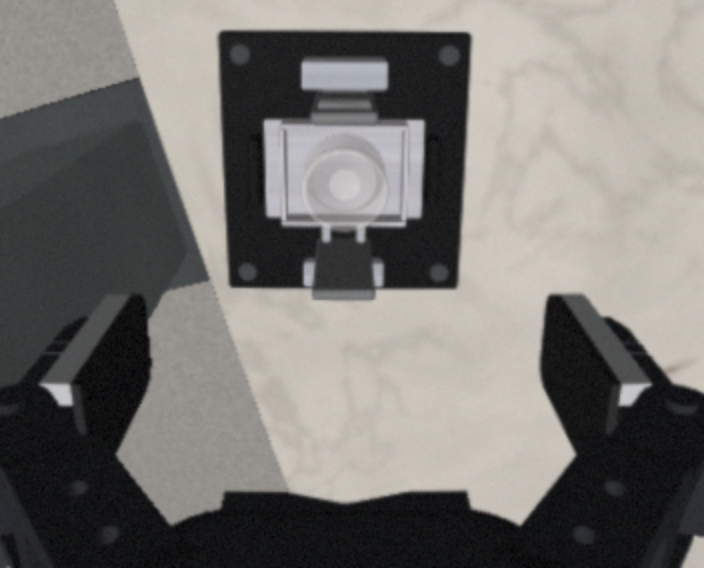

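The dish stands upright and centred in the well (about (345,185) in the crop). Next I'll turn the tool by 1.572 rad so the fingers face the catches.

Scaled: 0.131 rad / 4 = 0.0328.

Request:
inch_along(
  plan=[
    [0,0,0,0,0,0.0328,85],
    [0,0,0,0,0,0.0328,85],
    [0,0,0,0,0,0.0328,85],
    [0,0,0,0,0,0.0328,85],
    [0,0,0,0,0,0.0328,85],
    [0,0,0,0,0,0.0328,85],
    [0,0,0,0,0,0.0328,85],
    [0,0,0,0,0,0.0328,85],
    [0,0,0,0,0,0.0328,85],
    [0,0,0,0,0,0.0328,85],
    [0,0,0,0,0,0.0328,85],
    [0,0,0,0,0,0.0328,85],
  ],
)

```text
clock: 12.8
eef_pos: [452.6, 154.7, 129.6]
tool_rot: [3.139, 0.002, -0.271]
force: [1.1, 0.3, -0.4]
width: 84.9
gripper_force: 0.0
```

Request:
inch_along(
  plan=[
    [0,0,0,0,0,0,85],
    [0,0,0,0,0,0,85],
    [0,0,0,0,0,0,85],
  ],
)

```text
clock: 13.1
eef_pos: [453.2, 155.1, 130.4]
tool_rot: [3.141, 0.001, -0.264]
force: [0.2, 0.4, 0.3]
width: 84.8
gripper_force: 0.0
```

Run:
```python
from h import *
st=read_state();print(st['eef_pos'],st['tool_rot'],st['qpos'])
im,d=cams.get_image("wrist")
P,px=cloud("wrist",d,st)
near=(abs(P[:,0]-454)<70)&(abs(P[:,1]-155)<70)
Q=P[near&(P[:,2]>57)&(P[:,2]<67)];r=cv2.minAreaRect(Q[:,:2].astype(np.float32));print(len(Q),r)
M=R.from_euler('xyz',st["tool_rot"]).as_matrix();print("catch mid in tool",M.T@(np.r_[r[0],60]-st["eef_pos"]))
print("454.3,155.1 in tool",M.T@(np.r_[454.3,155.1,60]-st["eef_pos"]))
```

```text
[453.15809968 155.06471247 130.39683951] [ 3.14093928e+00  7.12974756e-04 -2.63869212e-01] [-0.53570433  0.55851444  0.21308721  2.08578712 -0.22739633  0.51965217
 -1.99057256]
463 ((454.66546630859375, 154.98562622070312), (66.24263000488281, 21.69115447998047), 74.40621948242188)
catch mid in tool [ 1.52601161 -0.3627936  70.39554739]
454.3,155.1 in tool [ 1.14336419 -0.37788874 70.39581034]
```

Scaled: 25 mm is 0.5, 1.2 mm is 0.024.

Request:
inch_along(
  plan=[
    [0.024,-0.008,0.3,0,0,0,85],
    [0,0,0.5,0,0,0,85],
    [0,0,0.5,0,0,0,85],
    [0,0,0.3,0,0,0,85],
    [0,0,0.2,0,0,0,85],
    [0,0,0.12,0,0,0,85],
    [0,0,0.08,0,0,0,85],
    [0,0,0,0,0,0,85],
    [0,0,0,0,0,0,85],
  ],
)

```text
clock: 14.05
eef_pos: [455.1, 155.3, 31.3]
tool_rot: [-3.141, -0.001, -0.266]
force: [0.2, 1.3, 0.3]
width: 85.2
gripper_force: 0.0
```

Scaled: 1 mm is 0.02, -0.7 mm is -0.014.

Request:
inch_along(
  plan=[
    [-0.014,0,0.02,0,0,0,76],
    [0,0,0,0,0,0,70],
    [0,0,0,0,0,0,66],
    [0,0,0,0,0,0,62],
    [0,0,0,0,0,0,58],
    [0,0,0,0,0,0,54],
    [0,0,0,0,0,0,50],
    [0,0,0,0,0,0,46],
    [0,0,0,0,0,0,40],
    [0,0,0,0,0,0,40],
    [0,0,0,0,0,0,40],
  ],
)

```text
clock: 15.15
eef_pos: [454.4, 155.1, 31.9]
tool_rot: [-3.14, -0.001, -0.267]
force: [-2.8, -2.7, 25.1]
width: 47.4
gripper_force: 58.2
```

Both catches are fully squeezed: 47.4 mm reads with the same −3 mm bias as the dish did. The 25 N comes from the pads swinging forward against the seated cassette, so I'll ease upward.

Scaled: -1 mm is -0.02.

Request:
inch_along(
  plan=[
    [0,0,-0.02,0,0,0,40],
    [0,0,-0.02,0,0,0,40],
    [0,0,0,0,0,0,40],
  ],
)

```text
clock: 15.45
eef_pos: [454.4, 155.2, 32.4]
tool_rot: [-3.141, -0.001, -0.266]
force: [-1.6, -0.7, 10.0]
width: 46.6
gripper_force: 65.1
```

Request:
inch_along(
  plan=[
    [0,0,-0.02,0,0,0,40],
    [0,0,-0.02,0,0,0,40],
    [0,0,-0.02,0,0,0,40],
    [0,0,-0.02,0,0,0,40],
    [0,0,0,0,0,0,40],
  ],
)

```text
clock: 15.95
eef_pos: [454.0, 155.4, 35.7]
tool_rot: [3.141, 0.0, -0.266]
force: [0.4, 0.0, -2.6]
width: 46.7
gripper_force: 61.7
```

The wrist force is −2.6 N, which is the weight of cassette plus dish, so it is free of the lips. I'll lift smoothly to about 100 mm above the seat.

Scaled: -15 mm is -0.3, -13 mm is -0.26.

Request:
inch_along(
  plan=[
    [0,0,-0.06,0,0,0,40],
    [0,0,-0.12,0,0,0,40],
    [0,0,-0.2,0,0,0,40],
    [0,0,-0.26,0,0,0,40],
    [0,0,-0.3,0,0,0,40],
    [0,0,-0.3,0,0,0,40],
    [0,0,-0.26,0,0,0,40],
    [0,0,-0.2,0,0,0,40],
    [0,0,-0.12,0,0,0,40],
    [0,0,-0.08,0,0,0,40],
    [0,0,-0.04,0,0,0,40],
    [0,0,0,0,0,0,40],
  ],
)

```text
clock: 17.15
eef_pos: [454.0, 155.4, 132.8]
tool_rot: [3.141, 0.0, -0.266]
force: [0.0, 0.6, -2.5]
width: 46.4
gripper_force: 62.0
```

Request:
inch_along(
  plan=[
    [0,0,0,0,0,0,40],
    [0,0,0,0,0,0,40],
  ],
)

```text
clock: 17.35
eef_pos: [453.8, 155.3, 132.4]
tool_rot: [3.141, 0.001, -0.266]
force: [1.2, -0.0, -2.8]
width: 46.3
gripper_force: 62.0
```

Run:
```python
from h import *
st=read_state();print(st['eef_pos'],st['tool_rot'],st['force'],st['width'])
im,d=cams.get_image("wrist");cv2.imwrite("pics/w7.png",cv2.resize(im[150:384,80:432],None,fx=2,fy=2))
P,px=cloud("wrist",d,st);M=R.from_euler('xyz',st["tool_rot"]).as_matrix();L=(P-st["eef_pos"])@M
m=(abs(L[:,0])<40)&(abs(L[:,1])<22)&(L[:,2]<40)&(L[:,2]>-10);Q=P[m];print(np.histogram(Q[:,2],bins=np.arange(95,150,2)))
# floor plate flange corners (top at origin+4), |x| 25..32
for s in(-1,1):
    F=L[m&(L[:,0]*s>25.5)&(L[:,0]*s<31)];print(s,len(F),np.median(F[:,2]) if len(F) else 0)
im,d=cams.get_image("scene");cv2.imwrite("pics/s7.png",cv2.resize(im[60:260,170:400],None,fx=3,fy=3))
```

```text
[453.79679238 155.25630557 132.42582292] [ 3.14101724e+00  6.96224349e-04 -2.66291204e-01] [ 1.20542364 -0.04853227 -2.79608849] 46.34172603676779
(array([   0,    0,    0,    0,    0,   32,  221, 2318,  360,  404,  405,
        540, 1160,  180,   64,  179,  547,  436,  509,  672, 1253,  449,
         65,   49,    0,    0,    0]), array([ 95,  97,  99, 101, 103, 105, 107, 109, 111, 113, 115, 117, 119,
       121, 123, 125, 127, 129, 131, 133, 135, 137, 139, 141, 143, 145,
       147, 149]))
-1 28 22.055567354981314
1 846 22.514299916643544
```

View pics/w7.png

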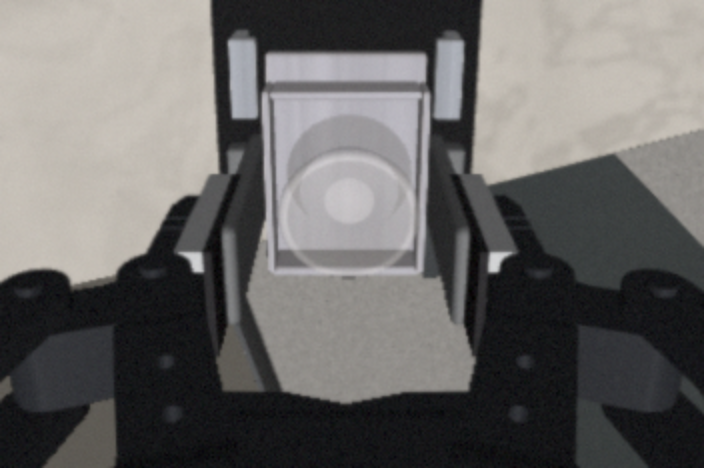

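View pics/s7.png

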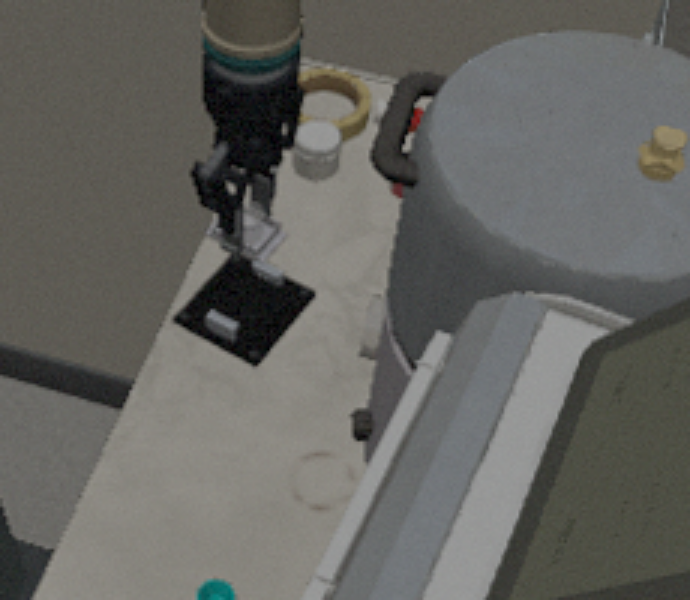

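The cassette is level, with its floor top at z≈110, which is 100 mm above its seated height. The dish is upright in the well (about (348,205) in the crop) and the dock is empty. I'll hand in now.

```bash
python3 -c "
from cell import ctrl
print(ctrl.finish_job())"
```

```text
the job is handed in; nothing more can be done
None
```

I set the dish upright in the well, unlatched the cassette and lifted it out, and handed the job in holding it level by the squeezed catches, about 100 mm above its seat, after about 17 s of the 54 s.

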